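# Close and lock the laser shutter

## Task

Block the laser beam at the bench-mounted shutter: draw the locking bolt fully back, then swing the shutter lever all the way across to its other stop, and then push the bolt fully home again so that the lever is locked there. Leave the bottle, the jar and the slide box standing where they are.

Things in the scene. Friction and masses are not known exactly. Their poses are not given: they have to be found in the camera images.
- unit: Shutter unit, a grey painted metal box screwed to the bench, 170 (x) x 320 (y) x 50 mm high, with a dark beam tube (30 mm across, 40 mm long) standing out of each long side. Origin: centre of its underside, on the bench; z up. On its flat top are the lever (towards +y) and the bolt (towards -y). Only their two grips rise more than 75 mm above the bench.
- lever (a joint): Lever angle (rad), clockwise from above. 0 = first stop, where it starts: long end 30 deg from the unit's +y towards -x. 1.047 = other stop: 30 deg from +y towards +x. Hard stops; slight friction (1 N at the grip); stays where left. While the bolt is home, its nose blocks the lever's tail: only about 0.06 rad of play at either stop (twice that with the bolt 8 mm out, as it may start).
- bolt (a joint): Travel of the locking bolt (m). 0 = fully home (nose near the pivot), 0.045 = fully drawn back, away from the pivot along the unit's -y. About 2 N of friction, stays where left, hard stops at both ends. From 0.038 on it is clear of the lever's tail. It goes home only when the lever is within about 0.06 rad of a stop.
- lever_grip (a point): Point on the axis of the lever's grip, 105 mm above the bench, 115 mm from the pivot. The grip is a plain black upright cylinder 26 mm across, from 66 to 122 mm above the bench, on the long end of a flat steel bar (20 mm wide, 54 to 66 mm above the bench). Beyond the pivot the bar goes on as a tail 75 mm long.
- lever_pivot (a point): Point on the lever's vertical pivot axis, on top of the hub, 72 mm above the bench; at (0, +30 mm) in the unit's frame.
- bolt_grip (a point): Middle of the bolt's grip, 100 mm above the bench: a dark upright steel plate, 50 mm wide (unit x), 14 mm thick (along the slide, unit y), 66 to 116 mm above the bench, on a flat steel bar 25 mm wide lying between low guide rails and under a strap. Bolt home: 125 mm from the pivot axis; drawn back: 170 mm.
- wash_bottle: Bystander: white wash bottle 70 mm across, 200 mm tall with its spout, standing on the bench; origin at the centre of its foot.
- jar: Bystander: amber glass jar 64 mm across, 90 mm tall; origin at the centre of its foot.
- slide_box: Bystander: flat grey box for slides, 85 (x) x 130 (y) x 35 mm high; origin at the centre of its underside.

How it is judged:
On the way, in this order (a step that is already met when the one before it is completed fails the run):
1. the bolt is drawn back (0.038 m or more) while the lever is still at its first stop (below 0.15 rad) (value of joint bolt above 0.038 m and value of joint lever below 0.15 rad), for 0.1 s.
2. the lever is across at its other stop (above 0.96 rad) with the bolt still drawn back (above 0.03 m) (value of joint lever above 0.96 rad and value of joint bolt above 0.03 m), for 0.1 s.
At the end, for the whole second after the job is handed in: The lever rests at its other stop (above 0.96 rad, stop at 1.047), the bolt is home again (within 5 mm of its end), both at rest (value of joint lever above 0.96 rad and value of joint bolt below 0.005 m and velocity of joint lever between -0.05 and 0.05 rad/s and velocity of joint bolt between -0.01 and 0.01 m/s); the robot touches nothing.
It fails at once if the wash bottle is pushed more than 30 mm away or tipped over (distance of wash_bottle from where it was at the start of the episode above 0.03 m or angle between wash_bottle's own z axis and vertical above 0.4 rad).
It fails at once if the jar is pushed more than 30 mm away or tipped over (distance of jar from where it was at the start of the episode above 0.03 m or angle between jar's own z axis and vertical above 0.4 rad).
It fails at once if the slide box is pushed more than 30 mm away or tipped over (distance of slide_box from where it was at the start of the episode above 0.03 m or angle between slide_box's own z axis and vertical above 0.4 rad).
It also fails if it takes over 54 s, if anything falls off the work surface, if the arm or the gripper's body presses on something with over 40 N, if the wrist force passes 120 N, or if a joint passes its speed limit or range.

## Robot

A 7-joint arm with a two-finger parallel gripper is mounted at the origin on the work surface. World frame = base frame: x ahead of the robot, y to its left, z up, the work surface at z = 0. Lengths are in m, angles in rad, forces in N, time in s.
With the tool pointing down it reaches from about 0.4 to 0.875 m from the base axis. Payload 6.5 kg.
Tool frame: the origin (TCP) lies at the very end of the fingers, on their centre line; the grasp point (between the pads) lies 19 mm behind it; z points along the fingers, y is the line along which they close (so a half turn about z gives the same grasp; the last joint's range is limited). The gripper opens to 88 mm and grips with 3 to 60 N. Pads are 18 mm wide; open, the fingers measure 123 mm over their backs; the gripper's body (75 mm by 187 mm) begins 45 mm behind the grasp point.
Start: joints at [-1.32, 0.536, -0.004, 1.538, 0.003, 1.067, -0.071], TCP at [0.202, 0.618, 0.239] pointing down, gripper open.
Joint ranges: [-2.7, 2.7], [-0.37, 2.16], [-1.27, 1.26], [0.24, 2.4], [-1.31, 4.45], [0.19, 1.91], [-2.76, 2.76]. Speed limits (rad/s): [2.39, 2.39, 3.14, 3.14, 3.14, 3.14, 3.14].

## Interface

Orientations are given as a unit quaternion [w, x, y, z].
In Python, from station import arm gives the robot as it stands.
- The arm moves only by the shell command python3 -m crank 'ROWS' [FORCE]. ROWS is a JSON object of lists of equal length, an entry for each row: "translation": the shift along the tool's x, y, z scaled (see below), a list of three; "spin": the turn about the tool's z scaled (see below); "hand": the opening, from -1 (shut) to 1 (fully open). In form: {"translation": [[dx, dy, dz], ...], "spin": [spin, ...], "hand": [hand, ...]}. A call has 1 to 12 rows; each row is the pose to reach, as a shift and turn from the pose commanded when the call began, along the tool's axes at that moment; what a row does not reach only later rows make up. The controller multiplies each number of a shift by 0.25 m and each number of a turn by 90 degrees. A row lasts 1/8 s, in which the tool goes at most 62.5 mm and 10.7 degrees, less where a joint would pass 70% of its speed; a pose out of reach is approached as far as the arm can. A call with a number of a shift or a turn outside -1 to 1 is refused whole. A call with a gripper value outside its range is refused whole. The fingers move at their own pace and stop on an object; FORCE is the grip in N (left out, the last holds). Time passes only in rows, so rows that repeat a pose let the fingers close. It gives the time, the measured TCP pose, the force, the opening and the grip force at its end, in the units of the state.
- arm.observe(): the state, without advancing time (a new reading comes with each control period).
- arm.get_image(name): name is "side" or "top"; returns (picture, depth): 480x640x3 uint8, red, green, blue; 480x640 float32, m along the optical axis (not along the pixel's ray), 0 where there is no reading.
- arm.camera_info(name): a dict with "fx", "fy", "cx", "cy" (pixels), "xyz" and "rotation" of the camera in the world. Camera axes: x right, y down, z forward; pixel columns grow to the right and rows downward; lengths in m; the calibration is good to about 2 mm. A picture is of the moment at which its call begins. camera_info takes no time and is no camera call.
- arm.hand_in(): hands the job in; it is judged then, once.
The state is a dict: "t": time; "joints": joint angles; "dq": joint speeds; "joint_torque": joint torques, N m; "tool_pos": TCP position; "orientation": TCP orientation; "wrist_force": force on the tool from outside, world axes, zero at the start; "moment": the same for the moment, N m; "gripper_width": opening from 0.0 (shut) to 1.0 (fully open); "grip_force": force on a finger pad.
Only numpy, scipy, OpenCV 4.12 (cv2) and the standard library are available. Lean on these libraries where they do the work, as an engineer would, in place of code of your own. Each camera call takes 0.05 s, during which the arm holds its last target. There are 200 camera calls.

## Working session

There is one attempt and no reset: what is moved stays moved. The work goes in short steps, Python scripts to look and compute and a shell command to move; the robot and the scene stay as the last step left them, time stands still between calls to the robot, and variables do not carry over. Pictures are saved under pics/ and viewed, at most 10 in all, crops included, and the job is handed in when it is done.

```bash
mkdir -p pics; python3 - <<'E'
from station import arm
import cv2,numpy as np
for n in("side","top"):
    p,d=arm.get_image(n); cv2.imwrite(f"pics/{n}0.png",p[:,:,::-1]); np.save(f"pics/{n}0.npy",d)
    print(n,arm.camera_info(n))
print(arm.observe())
E
```

```text
side {'fx': 438.3387555327964, 'fy': 438.3387555327964, 'cx': 320.0249164640214, 'cy': 242.83356779052133, 'xyz': array([ 0.22379574, -0.53645291,  0.93472212]), 'rotation': array([-0.310962  ,  0.89639088, -0.29631269,  0.1094752 ])}
top {'fx': 448.4518870816509, 'fy': 448.4518870816509, 'cx': 315.5172462471951, 'cy': 238.0658387360384, 'xyz': array([0.56371156, 0.00969346, 1.22142984]), 'rotation': array([ 0.01980961, -0.70564403,  0.70807695, -0.01735261])}
{'t': 0.1, 'joints': array([-1.32019922,  0.53710561, -0.00443769,  1.53872197,  0.00259892,
        1.06732008, -0.071225  ]), 'dq': array([ 4.47423631e-04, -8.79122266e-04, -8.27300531e-05, -1.17769026e-03,
        1.74879568e-03, -5.23409845e-05, -1.37288129e-04]), 'joint_torque': array([ 3.23782770e-03, -5.72081387e+01,  9.94438380e-01, -2.52229571e+01,
       -5.61623136e-02,  1.34179488e-02,  2.98743396e-05]), 'tool_pos': array([0.20233495, 0.61713927, 0.23793727]), 'orientation': array([-6.54671112e-05,  1.57714613e-01,  9.87484431e-01, -7.71856634e-04]), 'wrist_force': array([-0.12198713,  0.06202168, -0.4031837 ]), 'moment': array([-0.01735318,  0.02870269,  0.03134182]), 'grip_force': 0.0, 'gripper_width': 0.9975574040586804}
```

View pics/top0.png

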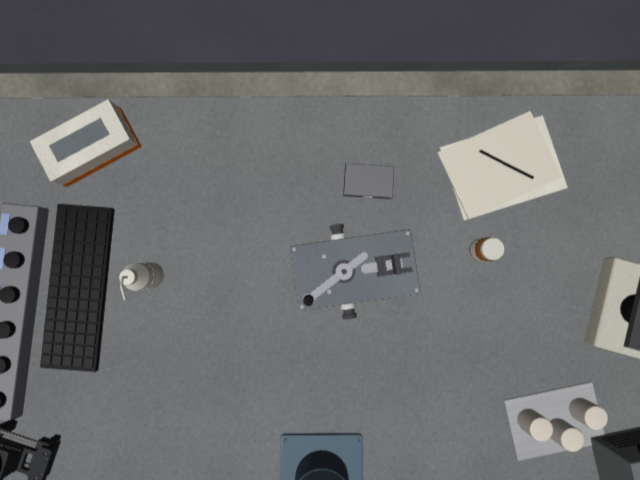

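View pics/side0.png

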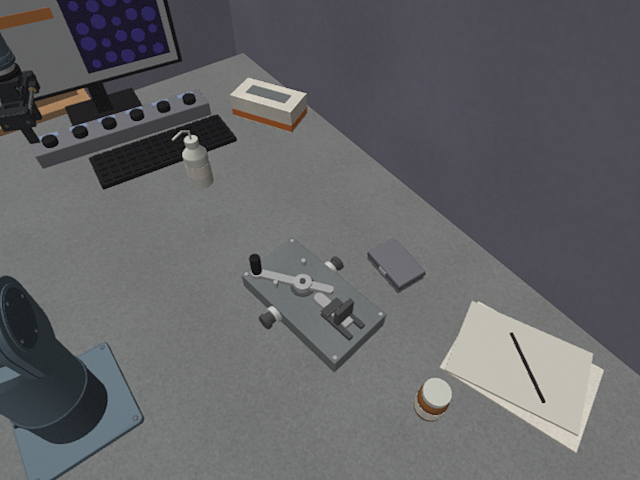

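The top view shows the unit centred near (355,270), with the pivot at (344,271), the lever grip at (308,300) and the bolt plate near (400,263). The bottle (140,277), jar (488,250) and slide box (369,181) are all well clear. Next I'll enlarge the unit.

```bash
cat > h.py <<'E'
import numpy as np
from scipy.spatial.transform import Rotation as R
from station import arm
def ray(n,u,v,z):
    c=arm.camera_info(n); q=c['rotation']
    r=R.from_quat([*q[1:],q[0]]).apply([(u-c['cx'])/c['fx'],(v-c['cy'])/c['fy'],1.])
    return c['xyz']+r*(z-c['xyz'][2])/r[2]
E
python3 - <<'E'
import cv2
p=cv2.imread('pics/top0.png')[220:325,285:425]
q=cv2.imread('pics/side0.png')[230:370,235:395]
cv2.imwrite('pics/c1.png',cv2.resize(p,None,fx=5.5,fy=5.5,interpolation=cv2.INTER_CUBIC))
cv2.imwrite('pics/c2.png',cv2.resize(q,None,fx=4,fy=4,interpolation=cv2.INTER_CUBIC))
E
```

```text
(no output)
```

View pics/c1.png

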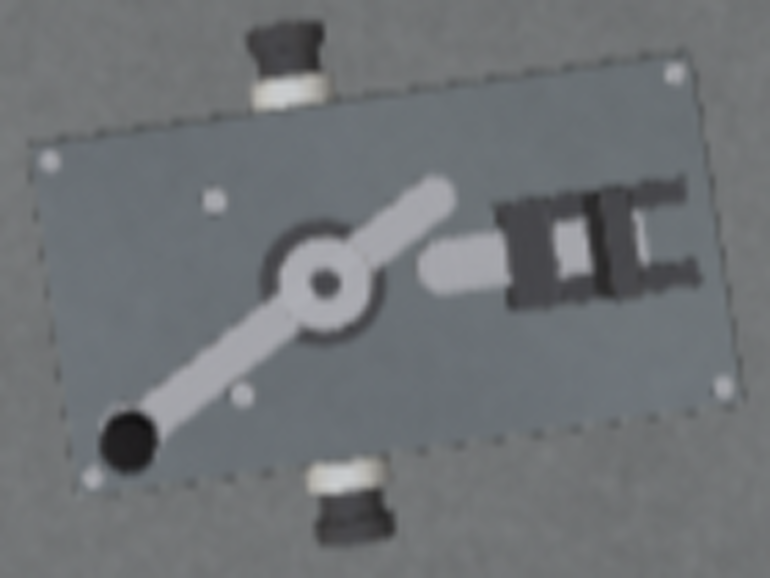

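View pics/c2.png

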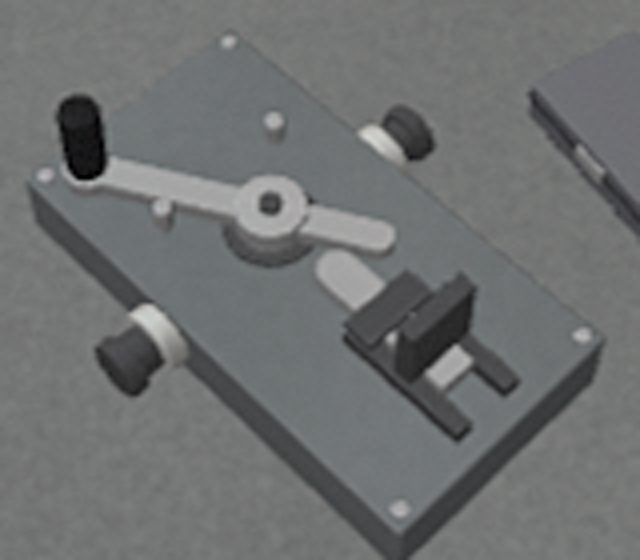

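The crops give these top-crop pixels (5.5x): pivot (325,283), lever grip top (128,440), bolt plate top centre (621,242), and corner screws at (49,161), (675,73), (723,387) and (92,478). The strap is directly on the pivot side of the plate and sits low.

```bash
python3 - <<'E'
from h import *
f=lambda u,v,z: ray("top",285+u/5.5,220+v/5.5,z)
g=lambda u,v,z: ray("side",235+u/4,230+v/4,z)
s=[f(u,v,.05) for u,v in((49,161),(675,73),(723,387),(92,478))]
g4=[g(u,v,.05) for u,v in((228,42),(583,335),(400,508),(44,175))]
for s in(s,g4):
    ydir=(s[0]+s[3]-s[1]-s[2]); yaw=np.arctan2(-ydir[0],ydir[1]); c=sum(s)/4
    print("centre",c,"yaw",np.degrees(yaw)); 
    uy=np.array([-np.sin(yaw),np.cos(yaw),0]);ux=np.array([uy[1],-uy[0],0])
    print('pivot pred',c+.03*uy,'levergrip pred',c+.03*uy+.115*(np.cos(np.pi/6)*uy-.5*ux),'bolt home',c+.03*uy-.125*uy,'back',c-.14*uy)
    print("ux",ux,"uy",uy)
b=f(621,242,.116)
print('top: pivot',f(325,283,.072),'lever',f(128,440,.122),'bolt',b,'bolt dist',np.dot(f(325,283,.072)-b,uy))
print('side: pivot',g(270,203,.072),'lever',g(80,103,.122),'bolt',g(435,310,.116))
o=arm.observe(); q=o['orientation']; print(R.from_quat([*q[1:],q[0]]).as_matrix().round(3))
E
```

```text
centre [ 0.54205505 -0.08884234  0.05      ] yaw 7.894196991545013
pivot pred [ 0.53793473 -0.05912664  0.05      ] levergrip pred [0.46730112 0.03162518 0.05      ] bolt home [ 0.55510275 -0.18294207  0.05      ] back [ 0.56128324 -0.22751562  0.05      ]
ux [0.99052338 0.13734422 0.        ] uy [-0.13734422  0.99052338  0.        ]
centre [ 0.54643803 -0.08909642  0.05      ] yaw 7.991278001750611
pivot pred [ 0.54226736 -0.05938774  0.05      ] levergrip pred [0.47148008 0.03124428 0.05      ] bolt home [ 0.55964515 -0.18317389  0.05      ] back [ 0.56590116 -0.22773691  0.05      ]
ux [0.99028924 0.13902235 0.        ] uy [-0.13902235  0.99028924  0.        ]
top: pivot [ 0.53847016 -0.05916277  0.072     ] lever [0.4704523  0.03158241 0.122     ] bolt [ 0.55729015 -0.18897571  0.116     ] bolt dist 0.13116876241679346
side: pivot [ 0.54178128 -0.06023876  0.072     ] lever [0.47504113 0.03345798 0.122     ] bolt [ 0.55693102 -0.19250975  0.116     ]
[[-0.95   0.311 -0.   ]
 [ 0.311  0.95  -0.002]
 [-0.    -0.002 -1.   ]]
```

```bash
cat >> h.py <<'E'
A=np.radians(7.95); UX=np.array([np.cos(A),np.sin(A),0]); UY=np.array([-np.sin(A),np.cos(A),0]); P=np.array([.540,-.0595,0])
def rows(*targets, yaw=None):
    "world targets -> tool-frame numbers; yaw = wanted tool-y direction in world deg"
    o=arm.observe(); q=o['orientation']; r=R.from_quat([*q[1:],q[0]])
    print('t',o['t'],'pos',o['tool_pos'].round(4),'F',o['wrist_force'].round(1),'w',round(o['gripper_width'],3),'unit xy',[round(float((o['tool_pos']-P)@a),4) for a in(UX,UY)])
    for t in targets: print((r.inv().apply(np.array(t)-o['tool_pos'])/.25).round(3).tolist())
    y=r.as_matrix()[:,1]; a=np.degrees(np.arctan2(y[1],y[0]))
    if yaw is not None: print('spin',round(-((yaw-a+90)%180-90)/90,3))
def U(x,y,z): return P+x*UX+y*UY+[0,0,z]
E
python3 -c "
from h import *
rows([.33,.36,.26],[.40,.25,.26],[.558,-.19,.26],yaw=97.95)"
```

```text
t 0.1 pos [0.2023 0.6171 0.2379] F [-0.1  0.1 -0.4] w 0.998 unit xy [-0.2408, 0.7168]
[-0.806, -0.818, -0.087]
[-1.209, -1.149, -0.086]
[-2.358, -2.625, -0.084]
spin -0.29
```

```bash
python3 -m crank '{"translation":[[-0.15,-0.15,-0.087],[-0.35,-0.35,-0.087],[-0.5,-0.5,-0.087],[-0.65,-0.65,-0.087],[-0.8,-0.81,-0.087],[-0.8,-0.81,-0.087],[-0.8,-0.81,-0.087]],"spin":[-0.1,-0.2,-0.29,-0.29,-0.29,-0.29,-0.29],"hand":[1,1,1,1,1,1,1]}' 20
python3 -c "
from h import *
rows([.41,.2,.26],[.48,.02,.24],[.558,-.19,.2],U(0,-.132,.2),yaw=97.95)"
```

```text
t: 0.98
tool_pos: [0.3291, 0.3635, 0.2605]
orientation: [-0.0, -0.069, 0.998, 0.0]
wrist_force: [-0.9, 0.4, 0.2]
gripper_width: 1.003
grip_force: 0.0
t 0.975 pos [0.3291 0.3635 0.2605] F [-0.9  0.4  0.2] w 1.003 unit xy [-0.1504, 0.4481]
[-0.23, -0.692, 0.002]
[-0.408, -1.444, 0.081]
[-0.6, -2.319, 0.241]
[-0.601, -2.321, 0.241]
spin 0.0
```

```bash
python3 -m crank '{"translation":[[-0.07,-0.2,0],[-0.13,-0.4,0],[-0.2,-0.6,0],[-0.25,-0.8,0],[-0.3,-1,0],[-0.3,-1,0],[-0.3,-1,0]],"spin":[0,0,0,0,0,0,0],"hand":[1,1,1,1,1,1,1]}'
python3 -m crank '{"translation":[[-0.06,-0.2,0],[-0.12,-0.4,0],[-0.18,-0.6,0.05],[-0.24,-0.8,0.1],[-0.29,-1,0.15],[-0.29,-1,0.15],[-0.29,-1,0.15]],"spin":[0,0,0,0,0,0,0],"hand":[1,1,1,1,1,1,1]}'
python3 -c "
from h import *
rows(U(0,-.132,.13),U(0,-.132,.083),yaw=97.95)"
```

```text
t: 1.85
tool_pos: [0.438, 0.1277, 0.2603]
orientation: [-0.0, -0.071, 0.998, 0.0]
wrist_force: [-0.2, 0.9, 0.5]
gripper_width: 0.998
grip_force: 0.0
t: 2.72
tool_pos: [0.545, -0.1091, 0.2226]
orientation: [-0.0, -0.071, 0.997, 0.001]
wrist_force: [0.4, 0.5, 0.8]
gripper_width: 1.001
grip_force: 0.0
t 2.725 pos [ 0.545  -0.1091  0.2226] F [0.4 0.5 0.8] w 1.001 unit xy [-0.0019, -0.0499]
[-0.007, -0.329, 0.37]
[-0.007, -0.329, 0.558]
spin 0.002
```

```bash
python3 -m crank '{"translation":[[-0.007,-0.16,0.05],[-0.007,-0.33,0.1],[-0.007,-0.33,0.25],[-0.007,-0.33,0.4],[-0.007,-0.33,0.5],[-0.007,-0.33,0.558],[-0.007,-0.33,0.558],[-0.007,-0.33,0.558]],"spin":[0,0,0,0,0,0,0,0],"hand":[1,1,1,1,1,1,1,1]}'
python3 -c "
from h import *
import cv2
rows(U(0,-.132,.083),yaw=97.95)
p,d=arm.get_image('side');cv2.imwrite('pics/s1.png',cv2.resize(p[180:400,200:440,::-1],None,fx=2.7,fy=2.7))"
```

```text
t: 3.72
tool_pos: [0.5588, -0.193, 0.0846]
orientation: [0.001, -0.07, 0.998, -0.0]
wrist_force: [0.1, -0.9, 0.3]
gripper_width: 1.003
grip_force: 0.0
t 3.725 pos [ 0.5588 -0.193   0.0846] F [ 0.1 -0.9  0.3] w 1.003 unit xy [0.0002, -0.1348]
[0.001, 0.011, 0.006]
spin 0.0
```

View pics/s1.png

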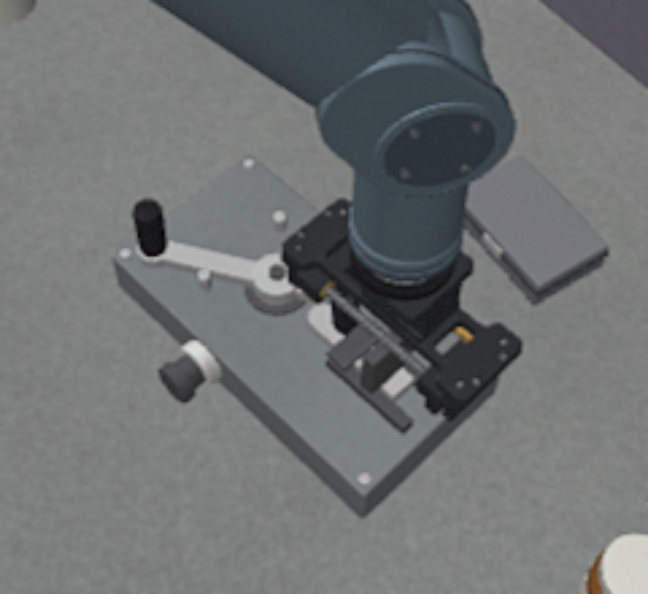

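The open fingers straddle the bolt plate, seen near (378,365), and touch nothing. Now I'll close on it and draw it back.

```bash
python3 -m crank '{"translation":[[0,0.01,0.006],[0,0.01,0.006],[0,0.01,0.006],[0,0.01,0.006],[0,0.01,0.006],[0,0.01,0.006],[0,0.01,0.006],[0,0.01,0.006]],"spin":[0,0,0,0,0,0,0,0],"hand":[-1,-1,-1,-1,-1,-1,-1,-1]}' 20
python3 -c "
from h import *
rows(U(0,-.17,.083),yaw=97.95)"
```

```text
t: 4.78
tool_pos: [0.5575, -0.1906, 0.0819]
orientation: [-0.0, -0.069, 0.998, 0.0]
wrist_force: [-0.3, 1.3, -0.6]
gripper_width: 0.158
grip_force: 20.0
t 4.775 pos [ 0.5575 -0.1906  0.0819] F [-0.3  1.3 -0.6] w 0.158 unit xy [-0.0008, -0.1322]
[-0.003, -0.151, -0.004]
spin 0.0
```

```bash
python3 -m crank '{"translation":[[0,-0.02,0],[0,-0.04,0],[0,-0.06,0],[0,-0.08,0],[0,-0.1,0],[0,-0.12,0],[0,-0.14,0],[0,-0.15,0],[0,-0.155,0],[0,-0.16,0],[0,-0.16,0]],"spin":[0,0,0,0,0,0,0,0,0,0,0],"hand":[-1,-1,-1,-1,-1,-1,-1,-1,-1,-1,-1]}'
python3 -c "
from h import *
rows(U(0,-.17,.083),yaw=97.95)"
```

```text
t: 6.15
tool_pos: [0.5626, -0.2278, 0.0819]
orientation: [-0.001, -0.07, 0.998, 0.002]
wrist_force: [-3.9, 8.6, 5.7]
gripper_width: 0.158
grip_force: 20.0
t 6.15 pos [ 0.5626 -0.2278  0.0819] F [-3.9  8.6  5.7] w 0.158 unit xy [-0.0009, -0.1698]
[-0.004, -0.001, -0.004]
spin 0.001
```

```bash
python3 -m crank '{"translation":[[0,-0.008,0],[0,-0.015,0],[0,-0.015,0],[0,0,0],[0,0,0]],"spin":[0,0,0,0,0],"hand":[-1,-1,-1,-1,-1]}'
python3 -c "
from h import *
rows(U(0,-.17,.16),yaw=7.95)"
python3 -m crank '{"translation":[[0,0,0],[0,0,0],[0,0,0],[0,0,0],[0,0,0],[0,0,-0.1],[0,0,-0.2],[0,0,-0.35],[0,0,-0.45],[0,0,-0.45]],"spin":[0,0,0,0,0,0,0,0,0,0],"hand":[1,1,1,1,1,1,1,1,1,1]}'
python3 -c "
from h import *
import cv2
rows(U(-.0575,.0996,.2),U(-.0575,.0996,.09),yaw=7.95)
p,d=arm.get_image('top');cv2.imwrite('pics/t1.png',cv2.resize(p[220:325,285:425,::-1],None,fx=5.5,fy=5.5,interpolation=cv2.INTER_CUBIC))"
```

```text
t: 6.78
tool_pos: [0.5626, -0.2277, 0.0819]
orientation: [-0.001, -0.07, 0.998, 0.002]
wrist_force: [-2.0, 8.8, 4.6]
gripper_width: 0.161
grip_force: 20.0
t 6.775 pos [ 0.5626 -0.2277  0.0819] F [-2.   8.8  4.6] w 0.161 unit xy [-0.0009, -0.1698]
[-0.003, 0.0, -0.313]
spin -0.999
t: 8.02
tool_pos: [0.5643, -0.2311, 0.1964]
orientation: [0.002, -0.069, 0.998, -0.001]
wrist_force: [0.3, -0.9, -0.5]
gripper_width: 0.999
grip_force: 0.0
t 8.025 pos [ 0.5643 -0.2311  0.1964] F [ 0.3 -0.9 -0.5] w 0.999 unit xy [0.0003, -0.1733]
[0.231, 1.092, -0.017]
[0.233, 1.092, 0.423]
spin 1.0
```

View pics/t1.png

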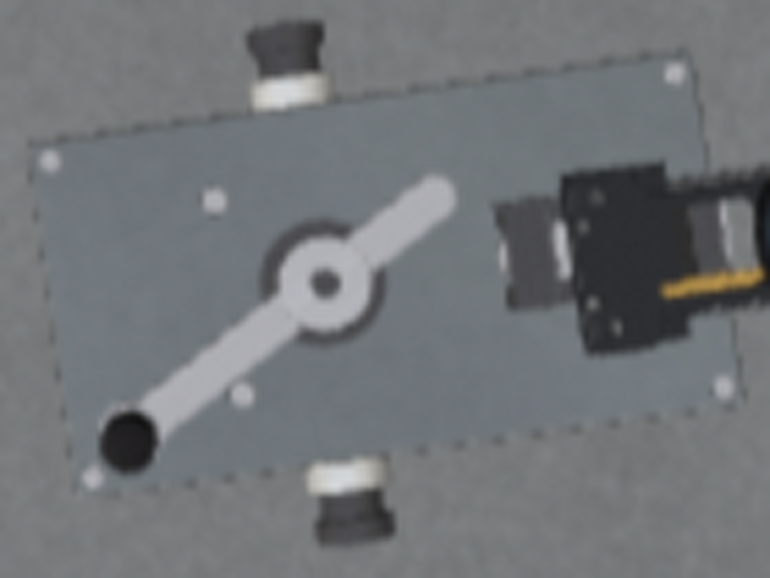

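The nose has withdrawn to the strap edge at (505,255), and the lever still sits at its first stop with its grip at (128,440). Next I'll move to the lever grip.

```bash
python3 -c "
from station import arm
print(arm.observe()['joints'].round(2))"
python3 -m crank '{"translation":[[0.03,0.1,-0.02],[0.06,0.25,-0.02],[0.1,0.4,-0.02],[0.14,0.55,-0.02],[0.18,0.7,-0.02],[0.2,0.85,-0.02],[0.23,1,-0.02],[0.23,1,-0.02],[0.23,1,-0.02],[0.23,1,-0.02],[0.23,1,-0.02]],"spin":[0.1,0.2,0.3,0.4,0.5,0.6,0.7,0.8,0.9,1,1],"hand":[1,1,1,1,1,1,1,1,1,1,1]}'
python3 -c "
from h import *
rows(U(-.0575,.0996,.2),U(-.0575,.0996,.09),yaw=7.95)
print(arm.observe()['joints'].round(2))"
```

```text
[ 0.1   0.53  0.3   1.71 -0.18  0.93  2.18]
t: 9.45
tool_pos: [0.4707, 0.0092, 0.1985]
orientation: [-0.0, 0.656, 0.755, -0.001]
wrist_force: [0.5, 0.1, 0.3]
gripper_width: 1.001
grip_force: 0.0
t 9.45 pos [0.4707 0.0092 0.1985] F [0.5 0.1 0.3] w 1.001 unit xy [-0.0591, 0.0776]
[0.088, 0.007, -0.006]
[0.088, 0.008, 0.434]
spin 0.001
[-0.64  0.33  0.64  2.06 -0.27  0.83  0.29]
```

```bash
python3 -m crank '{"translation":[[0.045,0.008,0],[0.088,0.008,0.03],[0.088,0.008,0.15],[0.088,0.008,0.28],[0.088,0.008,0.4],[0.088,0.008,0.454],[0.088,0.008,0.454]],"spin":[0,0,0,0,0,0,0],"hand":[1,1,1,1,1,1,1]}'
python3 -m crank '{"translation":[[0,0,0],[0,0,0],[0,0,0],[0,0,0],[0,0,0],[0,0,0],[0,0,0],[0,0,0]],"spin":[0,0,0,0,0,0,0,0],"hand":[-1,-1,-1,-1,-1,-1,-1,-1]}' 8
python3 -c "
from h import *
a=np.radians(np.arange(-30,37,6))
rows(*[U(.115*np.sin(t),.115*np.cos(t),.085) for t in a],yaw=7.95)
print(arm.observe()['joints'].round(2))"
```

```text
t: 10.32
tool_pos: [0.4699, 0.0314, 0.0854]
orientation: [-0.001, 0.656, 0.755, -0.001]
wrist_force: [0.5, -0.2, 0.3]
gripper_width: 1.004
grip_force: 0.0
t: 11.32
tool_pos: [0.4703, 0.0313, 0.0859]
orientation: [-0.0, 0.656, 0.754, -0.0]
wrist_force: [-1.7, 0.3, 0.9]
gripper_width: 0.287
grip_force: 8.0
t 11.325 pos [0.4703 0.0313 0.0859] F [-1.7  0.3  0.9] w 0.287 unit xy [-0.0565, 0.0996]
[-0.0, -0.004, 0.004]
[0.022, 0.039, 0.004]
[0.039, 0.084, 0.004]
[0.052, 0.13, 0.004]
[0.059, 0.178, 0.004]
[0.062, 0.226, 0.004]
[0.059, 0.274, 0.004]
[0.052, 0.322, 0.004]
[0.039, 0.368, 0.004]
[0.022, 0.413, 0.004]
[-0.0, 0.456, 0.004]
[-0.026, 0.496, 0.004]
spin 0.0
[-0.55  0.54  0.49  2.13 -0.45  0.58  0.4 ]
```

```bash
python3 -m crank '{"translation":[[0.022,0.039,0],[0.039,0.084,0],[0.052,0.13,0],[0.059,0.178,0],[0.062,0.226,0],[0.059,0.274,0],[0.052,0.322,0],[0.039,0.368,0],[0.022,0.413,0],[0.01,0.437,0],[0,0.456,0],[-0.004,0.466,0]],"spin":[0,0,0,0,0,0,0,0,0,0,0,0],"hand":[-1,-1,-1,-1,-1,-1,-1,-1,-1,-1,-1,-1]}'
python3 -m crank '{"translation":[[0,0,0],[-0.005,0.01,0],[-0.005,0.01,0]],"spin":[0,0,0],"hand":[-1,-1,-1]}'
python3 -c "
from h import *
rows(U(.0575,.0996,.085),yaw=7.95)"
```

```text
t: 12.82
tool_pos: [0.5837, 0.0467, 0.0858]
orientation: [-0.002, 0.656, 0.755, -0.001]
wrist_force: [-12.9, 2.0, 9.3]
gripper_width: 0.293
grip_force: 8.0
t: 13.2
tool_pos: [0.5838, 0.0463, 0.0853]
orientation: [-0.005, 0.656, 0.755, -0.003]
wrist_force: [-14.9, 2.7, 9.1]
gripper_width: 0.291
grip_force: 8.0
t 13.2 pos [0.5838 0.0463 0.0853] F [-14.9   2.7   9.1] w 0.291 unit xy [0.058, 0.0987]
[0.004, -0.002, 0.001]
spin 0.0
```

Resistance rose to about 15 N at the +30° position, so the lever is against its other stop. I'll release it, lift and look.

```bash
python3 -m crank '{"translation":[[0,-0.012,0],[0,-0.012,0],[0,-0.012,0],[0,-0.012,0],[0,-0.012,0],[0,-0.012,0],[0,-0.012,-0.1],[0,-0.012,-0.2],[0,-0.012,-0.35],[0,-0.012,-0.45],[0,-0.012,-0.45]],"spin":[0,0,0,0,0,0,0,0,0,0,0],"hand":[1,1,1,1,1,1,1,1,1,1,1]}'
python3 -c "
from h import *
rows(U(0,-.17,.2),U(0,-.17,.083),yaw=97.95)"
```

```text
t: 14.58
tool_pos: [0.5869, 0.045, 0.2002]
orientation: [0.001, 0.656, 0.754, 0.002]
wrist_force: [0.3, 0.3, -0.4]
gripper_width: 1.001
grip_force: 0.0
t 14.575 pos [0.5869 0.045  0.2002] F [ 0.3  0.3 -0.4] w 1.001 unit xy [0.0609, 0.0971]
[-1.068, -0.244, -0.0]
[-1.068, -0.246, 0.468]
spin 1.0
```

```bash
python3 -m crank '{"translation":[[-0.1,-0.03,0],[-0.25,-0.06,0],[-0.4,-0.1,0],[-0.55,-0.14,0],[-0.7,-0.18,0],[-0.85,-0.2,0],[-1,-0.244,0],[-1,-0.244,0],[-1,-0.244,0],[-1,-0.244,0],[-1,-0.244,0]],"spin":[-0.1,-0.2,-0.3,-0.4,-0.5,-0.6,-0.7,-0.8,-0.9,-1,-1],"hand":[1,1,1,1,1,1,1,1,1,1,1]}'
python3 -c "
from h import *
import cv2
rows(U(0,-.17,.2),U(0,-.17,.083),yaw=97.95)
p,d=arm.get_image('side');cv2.imwrite('pics/s2.png',cv2.resize(p[220:380,220:400,::-1],None,fx=3.5,fy=3.5,interpolation=cv2.INTER_CUBIC))"
```

```text
t: 15.95
tool_pos: [0.5592, -0.2108, 0.1973]
orientation: [-0.001, -0.069, 0.998, 0.001]
wrist_force: [0.0, 0.7, 0.8]
gripper_width: 1.0
grip_force: 0.0
t 15.95 pos [ 0.5592 -0.2108  0.1973] F [0.  0.7 0.8] w 1.0 unit xy [-0.0019, -0.1525]
[-0.008, -0.07, -0.011]
[-0.008, -0.071, 0.457]
spin -0.001
```

View pics/s2.png

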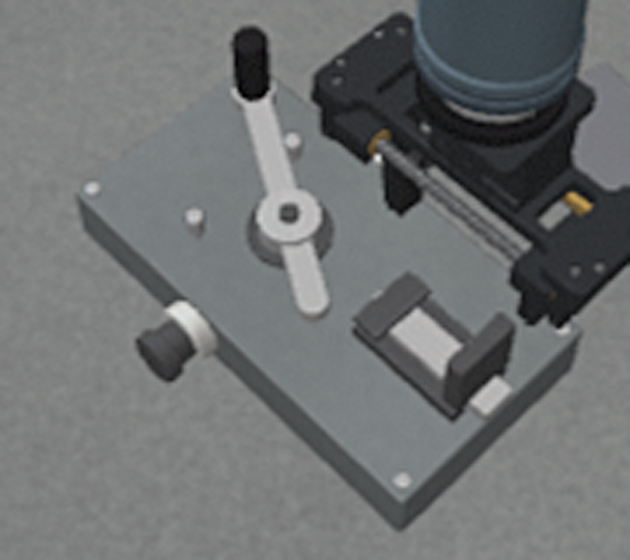

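The lever rests against its far stop pin at (290,142), and the bolt plate at (480,365) is fully back. Now I'll grip the plate again.

```bash
python3 -m crank '{"translation":[[-0.008,-0.07,0],[-0.008,-0.07,0.1],[-0.008,-0.07,0.25],[-0.008,-0.07,0.38],[-0.008,-0.07,0.457],[-0.008,-0.07,0.457],[-0.008,-0.07,0.457]],"spin":[0,0,0,0,0,0,0],"hand":[1,1,1,1,1,1,1]}' 20
python3 -m crank '{"translation":[[0,0,0],[0,0,0],[0,0,0],[0,0,0],[0,0,0],[0,0,0],[0,0,0],[0,0,0]],"spin":[0,0,0,0,0,0,0,0],"hand":[-1,-1,-1,-1,-1,-1,-1,-1]}' 20
python3 -c "
from h import *
rows(U(0,-.125,.083),yaw=97.95)"
```

```text
t: 16.88
tool_pos: [0.5651, -0.2287, 0.0853]
orientation: [0.001, -0.069, 0.998, -0.0]
wrist_force: [-0.2, 0.1, -0.2]
gripper_width: 0.997
grip_force: 0.0
t: 17.88
tool_pos: [0.5641, -0.2274, 0.0842]
orientation: [-0.0, -0.069, 0.998, 0.0]
wrist_force: [-0.8, 1.7, 0.6]
gripper_width: 0.155
grip_force: 20.0
t 17.875 pos [ 0.5641 -0.2274  0.0842] F [-0.8  1.7  0.6] w 0.155 unit xy [0.0007, -0.1696]
[0.003, 0.179, 0.005]
spin 0.0
```

```bash
python3 -m crank '{"translation":[[0,0.02,0],[0,0.04,0],[0,0.06,0],[0,0.08,0],[0,0.1,0],[0,0.12,0],[0,0.14,0],[0,0.155,0],[0,0.17,0],[0,0.18,0],[0,0.187,0],[0,0.19,0]],"spin":[0,0,0,0,0,0,0,0,0,0,0,0],"hand":[-1,-1,-1,-1,-1,-1,-1,-1,-1,-1,-1,-1]}'
python3 -m crank '{"translation":[[0,0.005,0],[0,0.01,0],[0,0.01,0]],"spin":[0,0,0],"hand":[-1,-1,-1]}'
python3 -c "
from h import *
rows(U(0,-.125,.083),yaw=97.95)"
```

```text
t: 19.38
tool_pos: [0.5579, -0.1828, 0.0843]
orientation: [0.001, -0.069, 0.998, -0.001]
wrist_force: [2.8, -7.4, -6.1]
gripper_width: 0.154
grip_force: 20.0
t: 19.75
tool_pos: [0.5579, -0.1827, 0.0843]
orientation: [0.001, -0.068, 0.998, -0.003]
wrist_force: [5.0, -11.6, -9.4]
gripper_width: 0.159
grip_force: 20.0
t 19.75 pos [ 0.5579 -0.1827  0.0843] F [  5.  -11.6  -9.4] w 0.159 unit xy [0.0007, -0.1245]
[0.003, -0.002, 0.005]
spin -0.002
```

The bolt travelled 45 mm and hit a hard stop, so it is home. I'll relax, release, retreat and check.

```bash
python3 -m crank '{"translation":[[0,-0.01,0],[0,-0.01,0],[0,-0.01,0],[0,-0.01,0],[0,-0.01,0],[0,-0.01,0],[0,-0.01,-0.1],[0,-0.01,-0.25],[0,-0.05,-0.45],[0,-0.2,-0.5],[0,-0.35,-0.5],[0,-0.35,-0.5]],"spin":[0,0,0,0,0,0,0,0,0,0,0,0],"hand":[1,1,1,1,1,1,1,1,1,1,1,1]}'
python3 -c "
from h import *
import cv2
rows()
p,d=arm.get_image('side');cv2.imwrite('pics/s3.png',cv2.resize(p[220:380,220:400,::-1],None,fx=3.5,fy=3.5,interpolation=cv2.INTER_CUBIC))"
```

```text
t: 21.25
tool_pos: [0.5686, -0.2689, 0.2095]
orientation: [0.0, -0.067, 0.998, -0.001]
wrist_force: [-0.2, -0.1, -0.3]
gripper_width: 1.0
grip_force: 0.0
t 21.25 pos [ 0.5686 -0.2689  0.2095] F [-0.2 -0.1 -0.3] w 1.0 unit xy [-0.0006, -0.2114]
```

View pics/s3.png

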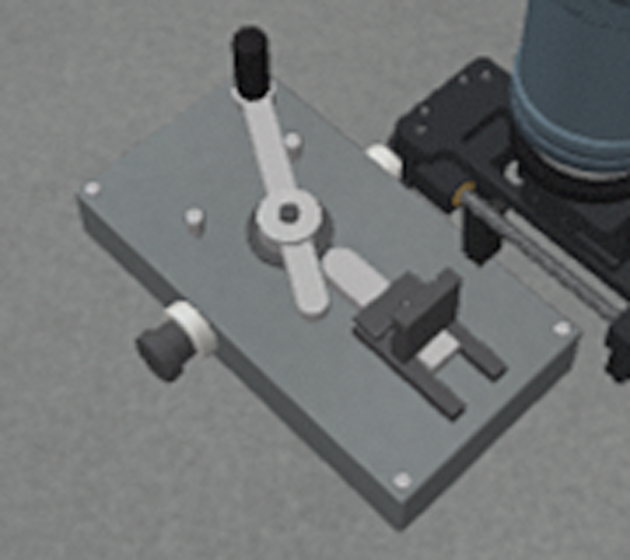

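The bolt nose at (340,262) lies beside the tail, the plate is up against the strap, the lever is at its far stop, and the gripper is clear.

```bash
python3 -c "
from station import arm
print(arm.hand_in())"
```

```text
the job is handed in; nothing more can be done
None
```

I drew the bolt back, swung the lever to its other stop and pushed the bolt home, then handed the job in at about 21 s; the bottle, jar and slide box were not touched, and the judge's verdict was not shown.

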